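# Seat the double lid on the key tin and lift off only its outer lid

## Task

Pick up the nested pair of lids by the inner lid's knob and lower it gently onto the wide key tin until both lids are fully home, then let go. Then take the outer lid by its collar and lift it alone, straight up until all of it is clear above the knob, leaving the inner lid seated undisturbed in the tin so that keys can be posted through its slot. Finish while still holding the outer lid level above the tin; leave everything else where it is.

Things in the scene. Friction and masses are not known exactly. Their poses are not given: they have to be found in the camera images.
- tin: The wide round open-topped key tin, plain steel, screwed to the counter, some keys on its floor: outside diameter 124 mm, height 70 mm, wall 3.5 mm (mouth 117 mm). Origin: centre of its underside on the counter, z up. It stands in any of three places, which it swaps with the narrow tin and the pair of lids.
- narrow_tin: A narrower, taller open steel tin, fixed to the counter, not for these lids: outside diameter 90 mm, height 85 mm. Origin: centre of its underside.
- inner_lid: Inner lid, loose, aluminium, 0.25 kg. Origin: centre of its underside (on the counter at the start). Plug 112 mm diameter, 0-14 mm up (lowest 6 mm tapered to 100 mm), 2.5 mm play all round in the tin's mouth; flange 124 mm diameter, 14-18 mm up, rests on the tin's rim (origin then 56 mm above the tin's); central upright round knob 16 mm diameter, 18-74 mm up. Dark posting slot on the flange.
- knob_top (a point): Centre of the top of the inner lid's round knob, 74 mm above the inner lid's origin.
- outer_lid: Outer lid, loose, steel, 0.2 kg, resting on the inner lid's flange, so lifting the knob carries it. Origin: centre of its lower edge, 6 mm above the inner lid's while nested. 138 mm diameter; skirt 3 mm thick; top plate 12-16 mm up; round collar 40 mm diameter, 16-36 mm up, with a 21 mm hole; the knob stands 32 mm out of it. Lifting the collar leaves the inner lid behind.
- padlock: Bystander: brass padlock lying flat, 66 x 34 x 18 mm. Origin: centre of the underside of its body.
- lock_core: Bystander: upright brass lock cylinder, 24 mm in diameter, 30 mm high. Origin: centre of its underside.
- screwdriver: Bystander: screwdriver lying beyond the tins, 180 mm long, along its own x.
- stamp: Bystander: small upright wooden hand stamp, 36 mm in diameter, 60 mm high. Origin: centre of its underside.
- parcel: Bystander: cardboard parcel 120 x 90 x 50 mm. Origin: centre of its underside.
- key_dish: Bystander: low black open tray 70 x 100 x 22 mm, near the robot. Origin: centre of its underside.
Mind the look-alikes: they are no part of the job. Leave any pink or turquoise look-alike of the outer_lid alone.

How it is judged (in metres and radians):
On the way, in this order (a step that is already met when the one before it is completed fails the run):
1. the nested pair is lifted together off the counter by the knob (z of outer_lid in the frame of inner_lid below 0.009 m and horizontal distance between outer_lid and inner_lid below 0.006 m and height (world z) of inner_lid above 0.02 m and contact force between the fingers and inner_lid above 1 N), for 0.2 s.
2. both lids are fully home on the wide tin, still nested, and let go (z of outer_lid in the frame of inner_lid below 0.009 m and horizontal distance between outer_lid and inner_lid below 0.006 m and z of inner_lid in the frame of tin between 0.052 and 0.059 m and horizontal distance between inner_lid and tin below 0.005 m and angle between inner_lid's own z axis and vertical below 0.04 rad and contact force between the fingers and inner_lid below 0.1 N and contact force between the fingers and outer_lid below 0.1 N), for 0.2 s.
At the end, for the whole second after the job is handed in: Inner lid home in the wide tin (height within 3 mm, centred within 5 mm, tilt under 0.04 rad), untouched; fingers hold the outer lid still, level within 0.15 rad, within 50 mm of the tin's axis, skirt edge above the knob's top (over 133 mm above the tin's underside), clear of the inner lid (z of inner_lid in the frame of tin between 0.052 and 0.059 m and horizontal distance between inner_lid and tin below 0.005 m and angle between inner_lid's own z axis and vertical below 0.04 rad and linear speed of inner_lid below 0.02 m/s and z of outer_lid in the frame of tin above 0.133 m and horizontal distance between outer_lid and tin below 0.05 m and angle between outer_lid's own z axis and vertical below 0.15 rad and linear speed of outer_lid below 0.03 m/s and contact force between the fingers and outer_lid above 1 N and contact force between outer_lid and inner_lid below 0.05 N and contact force between the fingers and inner_lid below 0.1 N); the arm keeps its last pose, push and grip.
It fails at once if the outer lid comes off the inner lid while the inner lid is not fully home in the wide tin ((z of outer_lid in the frame of inner_lid above 0.012 m or horizontal distance between outer_lid and inner_lid above 0.012 m) and not (z of inner_lid in the frame of tin between 0.052 and 0.059 m and horizontal distance between inner_lid and tin below 0.005 m and angle between inner_lid's own z axis and vertical below 0.04 rad)).
It fails at once if a lid is dropped (falls faster than 0.35 m/s out of the fingers) ((linear speed of inner_lid above 0.35 m/s and contact force between the fingers and inner_lid below 0.1 N) or (linear speed of outer_lid above 0.35 m/s and contact force between the fingers and outer_lid below 0.1 N and contact force between the fingers and inner_lid below 0.1 N)).
It fails at once if a bystander is pushed more than 15 mm from its place (distance of any of padlock, lock_core, screwdriver, stamp, parcel, key_dish from where it was at the start of the episode above 0.015 m).
It also fails if it takes over 56 s, if anything falls off the work surface, if the arm or the gripper's body presses on something with over 40 N, if the wrist force passes 120 N, or if a joint passes its speed limit or range.

## Robot

A 6-joint arm with a two-finger parallel gripper is mounted at the origin on the work surface. World frame = base frame: x ahead of the robot, y to its left, z up, the work surface at z = 0. Lengths are in m, angles in degrees, forces in N, time in s.
With the tool pointing down it reaches from about 0.25 to 0.725 m from the base axis. Payload 9.7 kg.
Tool frame: the origin (TCP) lies at the very end of the fingers, on their centre line; the grasp point (between the pads) lies 19 mm behind it; y points along the fingers, x is the direction in which the jaws open and shut, and the axes are right-handed (so a half turn about y gives the same grasp; the last joint's range is limited). The gripper opens to 85 mm and grips with 20 to 120 N. Pads are 22 mm wide; open, the fingers measure 114 mm over their backs; the gripper's body (76 mm by 85 mm) begins 54 mm behind the grasp point. The pads swing forward as they close: fully open they stand 13 mm farther back than shut.
Start: joints at [-74.886, 4.979, 10.078, 95.1, 0, 90], TCP at [0.143, -0.531, 0.231] pointing down, gripper open.
Joint ranges: [-179.16, 179.16], [-48.56, 103.87], [-65.8, 70.77], [-126.05, 130.52], [-82.76, 87.17], [-180, 180]. Speed limits (degrees/s): [127.2, 127.2, 147.25, 180, 180, 180].

## Interface

Orientations are given as [roll, pitch, yaw] about the fixed x, y, z axes, in that order (R = Rz(yaw) Ry(pitch) Rx(roll)).
In Python, from workcell import bot gives the robot as it stands.
- The arm moves only by the shell command python3 -m jog 'ROWS' [FORCE]. ROWS is JSON, a list of rows, each a list of 7 numbers: the closure, from 0 (fully open) to 1 (shut), then the shift along the world's x, y, z in units of 25 mm (1.0 is 25 mm), then the turn, a rotation vector about the world's x, y, z in units of 5 degrees (1.0 is 5 degrees). A call has 1 to 5 rows; each row is the pose to reach, as a shift and turn from the pose commanded when the call began; what a row does not reach only later rows make up. A row lasts 1/10 s, in which the tool goes at most 50 mm and 8.59 degrees, less where a joint would pass 70% of its speed; a pose out of reach is approached as far as the arm can. A call with a gripper value outside its range is refused whole. The fingers move at their own pace and stop on an object; FORCE is the grip in N (left out, the last holds). Time passes only in rows, so rows that repeat a pose let the fingers close. It gives the time, the measured TCP pose, the force and the opening at its end, in the units of the state.
- bot.get_obs(): the state, without advancing time (a new reading comes with each control period).
- bot.camera(name): name is "scene" or "top" or "wrist"; returns (picture, depth): 480x640x3 uint8, red, green, blue; 480x640 float32, m along the optical axis (not along the pixel's ray), 0 where there is no reading.
- bot.camera_model(name): a dict with "fx", "fy", "cx", "cy" (pixels), "rvec" (rotation vector, rad) and "tvec" (3), from world to camera coordinates, as OpenCV has them; the wrist camera has in their place "tool_from_camera" (4x4, takes a point from camera to tool coordinates, whose origin is the TCP and whose axes are the tool frame's). Camera axes: x right, y down, z forward; pixel columns grow to the right and rows downward; lengths in m; the calibration is good to about 2 mm. A picture is of the moment at which its call begins: read the wrist's pose just before it. camera_model takes no time and is no camera call.
- bot.job_done(): hands the job in, once; it reports no verdict.
Trained networks look in the newest picture that a camera, given by its name, has taken for a name from the list of things; names that differ only in an ending like _2 or _b are one class to them, and where a whole thing is asked for, a point or a joint stands for the part that bears it (a point fixed in the world has none). Each returns a list of dicts, best first, with "conf" (0 to 1); they miss things now and then, are a little off and sometimes report something else, mostly with a low value. They report only what shows in the picture. A call takes as long as a camera call. They do not tell look-alikes from the thing itself.
- bot.regions_of(camera, label): "pixels" (480x640 bool, what is visible of it) and "point" ([row, column] in pixels, amid what is visible of it).
The state is a dict: "time": time; "q": joint angles; "qd": joint speeds; "joint_efforts": joint torques, N m; "ee_pos": TCP position; "tcp_rot": TCP orientation; "wrist_force": force on the tool from outside, world axes, zero at the start; "torque": the same for the moment, N m; "opening": finger opening in m.
Only numpy, scipy, OpenCV 4.12 (cv2) and the standard library are available. Lean on these libraries where they do the work, as an engineer would, in place of code of your own. Each camera call takes 0.05 s, during which the arm holds its last target. There are 200 camera calls.

## Working session

There is one attempt and no reset: what is moved stays moved. The work goes in short steps, Python scripts to look and compute and a shell command to move; the robot and the scene stay as the last step left them, time stands still between calls to the robot, and variables do not carry over. Pictures are saved under pics/ and viewed, about 8 in all and at most 12, crops included, and the job is handed in when it is done.

```bash
mkdir -p pics; ls
cat > h.py <<'E'
import numpy as np, cv2
from workcell import bot
def cam(n,save=None):
    im,d=bot.camera(n)
    if save: cv2.imwrite('pics/'+save,cv2.cvtColor(im,cv2.COLOR_RGB2BGR))
    return im,d
def cloud(n,d):
    m=bot.camera_model(n); v,u=np.mgrid[:480,:640]
    P=np.stack([(u-m['cx'])/m['fx']*d,(v-m['cy'])/m['fy']*d,d],-1)
    R=cv2.Rodrigues(np.array(m['rvec'],float))[0]; t=np.array(m['tvec'],float).ravel()
    W=(P-t)@R; W[d==0]=np.nan
    return W
def circ(xy):
    A=np.c_[2*xy,np.ones(len(xy))]; s=np.linalg.lstsq(A,(xy**2).sum(1),rcond=None)[0]
    return s[:2],np.sqrt(s[2]+s[:2]@s[:2])
E
python3 - <<'E'
from h import *
o=bot.get_obs(); print(o['time'],o['ee_pos'],o['tcp_rot'],o['opening'])
a,d=cam('top','top0.png'); np.save('top_d.npy',d); W=cloud('top',d)
print({k:np.round(v,3) for k,v in bot.camera_model('top').items()})
for l in ['tin','narrow_tin','inner_lid','outer_lid','knob_top']:
    for r in bot.regions_of('top',l)[:3]:
        p=W[r['pixels']]; print(l,round(r['conf'],2),r['point'],np.round(np.nanmedian(p,0),3),np.round(np.nanmax(p[:,2]),3),r['pixels'].sum())
a,d=cam('scene','scene0.png')
E
```

```text
pics
0.0 [ 0.14334471 -0.53076289  0.2305698 ] [-9.00011298e+01  7.57164854e-02 -7.48863465e+01] 0.08506125411732585
{'fx': np.float64(540.304), 'fy': np.float64(540.304), 'cx': np.float64(326.99), 'cy': np.float64(239.444), 'rvec': array([ 2.197, -2.191,  0.06 ]), 'tvec': array([-0.044,  0.489,  1.234])}
tin 0.58 [209.4, 187.4] [0.558 0.28  0.007] 0.077 2796
narrow_tin 0.56 [209.8, 306.0] [0.555 0.001 0.006] 0.09 1444
outer_lid 0.89 [345.6, 427.4] [ 0.244 -0.274  0.016] 0.042 2912
outer_lid 0.6 [245.4, 411.4] [ 0.478 -0.242  0.022] 0.049 2765
outer_lid 0.57 [262.1, 505.0] [ 0.433 -0.455  0.015] 0.042 2910
knob_top 0.6 [242.6, 416.5] [ 0.478 -0.242  0.068] 0.078 80
```

View pics/top0.png

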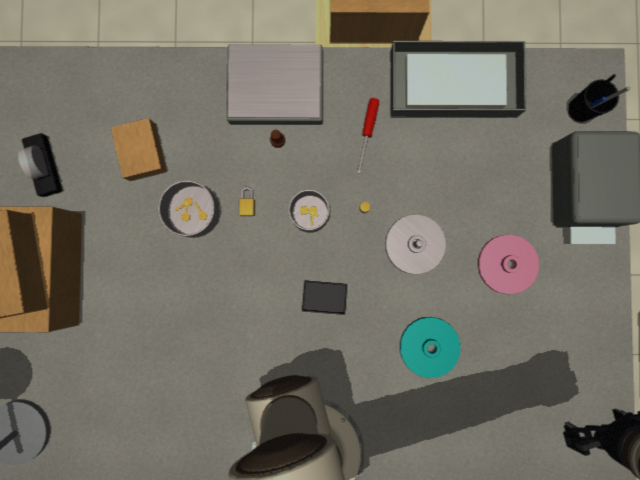

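View pics/scene0.png

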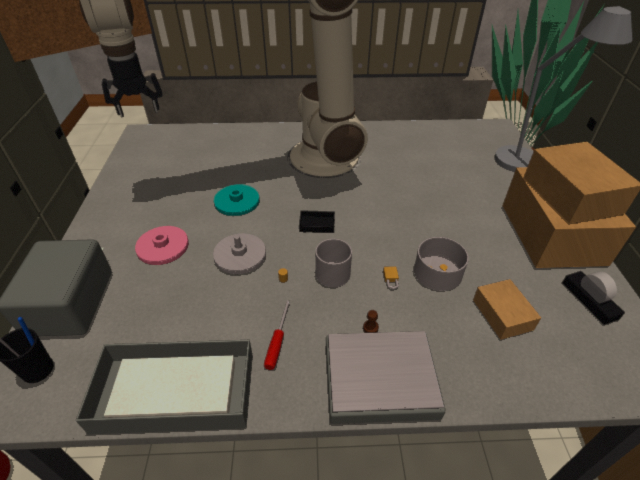

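The two pictures show three outer-lid look-alikes. In top0 they are at (row 244, col 416) grey-steel with the knob standing out, (264, 510) pink with an empty collar, and (347, 431) turquoise with an empty collar. I choose the grey one. The wide tin is at (209, 187) and the narrow one at (210, 308). Next I fit circles and check in a close crop.

Run:
```python
from h import *
from scipy.optimize import least_squares
im=cv2.imread('pics/top0.png'); cv2.imwrite('pics/crop.png',cv2.resize(im[195:295,345:480],None,fx=5,fy=5,interpolation=cv2.INTER_CUBIC))
def report(n,d):
    W=cloud(n,d)
    def near(c,r,z0,z1):
        m=(np.hypot(W[...,0]-c[0],W[...,1]-c[1])<r)&(W[...,2]>z0)&(W[...,2]<z1); return W[m]
    def ring(p,R0,lo,hi,c):
        f=lambda c:np.hypot(*(p[:,:2]-c).T)-R0
        return least_squares(f,c,loss='soft_l1',f_scale=.002).x
    k=near((.478,-.242),.03,.062,.09); print(n,'knob',len(k),np.round(k.mean(0),4),(k[:,:2].max(0)+k[:,:2].min(0))/2, np.median(k[:,2]))
    L=near((.478,-.242),.09,.012,.03)
    e,_=cv2.minEnclosingCircle((L[:,:2]*1000).astype(np.float32)); print(' lid plate',len(L),L.mean(0),'enclosing',e,_)
    col=near((.478,-.242),.03,.034,.05);print(' collar',len(col),col.mean(0))
    for nm,c,R in(('tin',(.558,.28),.060),('narrow',(.555,0),.043)):
        h=.07 if nm=='tin' else .085
        t=near(c,.08,h-.005,h+.02)
        print(' ',nm,len(t),'medz',np.median(t[:,2]),'fit',ring(t,R,0,0,c),'free',circ(t[:,:2]))
_,d=cam('top'); report('top',d)
_,d=cam('scene'); report('scene',d)
```

```text
top knob 45 [ 0.4781 -0.2432  0.0722] [ 0.47826179 -0.24376384] 0.0732883927648778
 lid plate 2580 [ 0.47844497 -0.24304252  0.02164833] enclosing (478.8761291503906, -243.7522735595703) 69.11805725097656
 collar 184 [ 0.4785217  -0.24267813  0.04069447]
  tin 328 medz 0.06947999174652071 fit [0.5547789 0.2709866] free (array([0.55480634, 0.27103451]), np.float64(0.059906769808603565))
  narrow 212 medz 0.08472562292172425 fit [ 5.50250556e-01 -3.51998236e-04] free (array([ 5.50262477e-01, -3.45966467e-04]), np.float64(0.04292638515234491))
scene knob 42 [ 0.4827 -0.2465  0.0714] [ 0.48003653 -0.24628828] 0.07351191415120663
 lid plate 1438 [ 0.49009879 -0.24511578  0.02280363] enclosing (479.1002197265625, -246.7393341064453) 71.7953109741211
 collar 131 [ 0.48570408 -0.24529851  0.04194459]
  tin 294 medz 0.06933000455869025 fit [0.55607468 0.26829006] free (array([0.55599041, 0.26831447]), np.float64(0.05998127554107642))
  narrow 231 medz 0.08457094438985084 fit [ 0.5517898  -0.00312962] free (array([ 0.55170296, -0.00316017]), np.float64(0.04311188360795584))
```

View pics/crop.png

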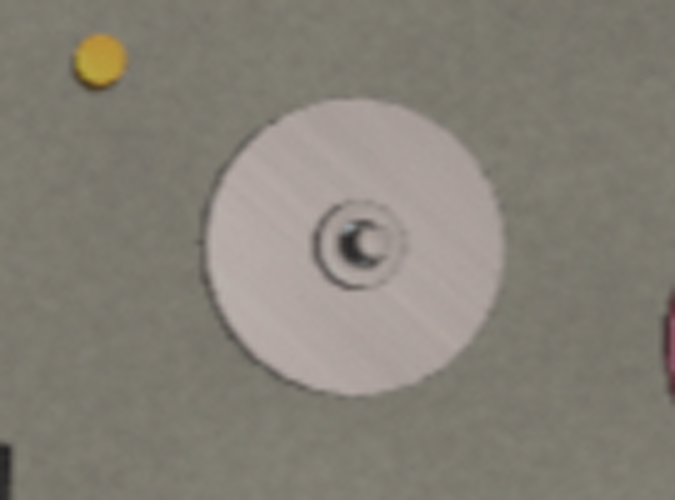

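The crop confirms the choice: a grey lid with the bright knob standing in its collar, and the lock core at its upper left. The top and scene cameras disagree by about 3 mm absolute but agree on lid-to-tin displacement, (0.0763, 0.5146). Next I approach above the lid and turn to yaw 0.

```bash
python3 -m jog '[[0,1.4,1.2,0,0,0,1.5],[0,2.8,2.4,0,0,0,3.0],[0,4.2,3.6,0,0,0,4.5],[0,5.6,4.8,0,0,0,6.0],[0,7.0,6.0,0,0,0,7.5]]'
python3 -m jog '[[0,1.4,1.2,0,0,0,1.5],[0,2.8,2.4,0,0,0,3.0],[0,4.2,3.6,0,0,0,4.5],[0,5.4,4.6,0,0,0,6.0],[0,6.43,5.43,0,0,0,7.48]]'
python3 -m jog '[[0,0,0,-0.5,0,0,0],[0,0,0,-1,0,0,0],[0,0,0,-1,0,0,0],[0,0,0,-1,0,0,0]]'
python3 - <<'E'
from h import *
o=bot.get_obs(); print(o['time'],o['ee_pos'],o['tcp_rot'],o['wrist_force'])
im,d=cam('wrist','w1.png'); m=bot.camera_model('wrist'); print(np.round(m['tool_from_camera'],3),m['fx'])
E
```

```text
time: 0.95
ee_pos: [0.3195, -0.3796, 0.2315]
tcp_rot: [-90.0, -0.0, -37.1]
wrist_force: [0.9, -1.2, 0.3]
opening: 0.0854
time: 1.45
ee_pos: [0.4806, -0.2435, 0.2314]
tcp_rot: [-90.0, -0.0, 0.4]
wrist_force: [-0.0, -0.9, 0.1]
opening: 0.0857
time: 1.85
ee_pos: [0.4782, -0.2458, 0.2061]
tcp_rot: [-90.0, 0.0, -0.1]
wrist_force: [0.8, 0.3, -0.4]
opening: 0.0854
1.85 [ 0.47824603 -0.2457923   0.20605888] [-8.99849985e+01  4.18742462e-02 -1.05098613e-01] [ 0.82560598  0.30791147 -0.39316798]
[[ 1.     0.001 -0.     0.   ]
 [ 0.    -0.263  0.965 -0.143]
 [ 0.001 -0.965 -0.263  0.066]
 [ 0.     0.     0.     1.   ]] 369.55949853374017
```

View pics/w1.png

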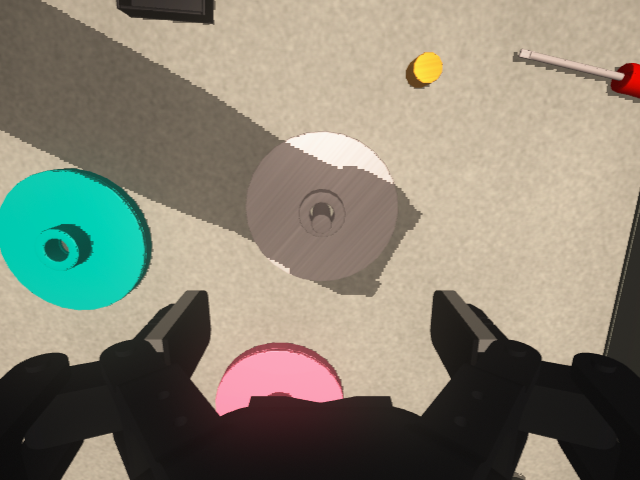

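The wrist view shows the grey lid at about (210, 322) with the knob standing in its collar, between the open fingers. Next I measure the knob from this camera.

```bash
cat >> h.py <<'E'
from scipy.spatial.transform import Rotation as Ro
def wcloud():
    o=bot.get_obs(); im,d=bot.camera('wrist'); m=bot.camera_model('wrist'); v,u=np.mgrid[:480,:640]
    P=np.stack([(u-m['cx'])/m['fx']*d,(v-m['cy'])/m['fy']*d,d],-1); T=np.array(m['tool_from_camera'])
    P=P@T[:3,:3].T+T[:3,3]; R=Ro.from_euler('xyz',o['tcp_rot'],degrees=True).as_matrix()
    W=P@R.T+np.array(o['ee_pos']); W[d==0]=np.nan
    return o,im,W
def near(W,c,r,z0,z1):
    m=(np.hypot(W[...,0]-c[0],W[...,1]-c[1])<r)&(W[...,2]>z0)&(W[...,2]<z1); return W[m]
def fit(p,R,c):
    from scipy.optimize import least_squares
    return least_squares(lambda c:np.hypot(*(p[:,:2]-c).T)-R,c,loss='soft_l1',f_scale=.002).x
E
python3 - <<'E'
from h import *
o,im,W=wcloud(); c=(.479,-.245)
k=near(W,c,.025,.070,.09); print('top',len(k),k.mean(0),np.median(k[:,2]))
k=near(W,c,.022,.045,.068); print('side',len(k),k.mean(0))
k=near(W,c,.03,.039,.046); print('collar top',len(k),fit(k,.0155,c),circ(k[:,:2]),k[:,2].mean())
k=near(W,c,.09,.018,.028); print('plate',len(k),k.mean(0),cv2.minEnclosingCircle((k[:,:2]*1000).astype(np.float32)))
E
```

```text
top 326 [ 0.47894986 -0.24563787  0.07398028] 0.07411796942896091
side 101 [ 0.47913941 -0.24006794  0.05682898]
collar top 1092 [ 0.479421   -0.24648996] (array([ 0.47945136, -0.2461162 ]), np.float64(0.015907357181838336)) 0.04216990482075332
plate 16128 [ 0.4795412  -0.24237772  0.02236774] ((479.4820556640625, -245.81210327148438), 68.77670288085938)
```

```bash
python3 -m jog '[[0,0,0,-1.5,0,0,0],[0,0,0,-3,0,0,0],[0,0,0,-4.5,0,0,0],[0,0,0,-5.7,0,0,0],[0,0,0,-6.34,0,0,0]]'
python3 -m jog '[[0.3,0,0,0,0,0,0],[0.6,0,0,0,0,0,0],[1,0,0,0,0,0,0],[1,0,0,0,0,0,0],[1,0,0,0,0,0,0]]' 60
python3 -m jog '[[1,0,0,0,0,0,0],[1,0,0,0,0,0,0],[1,0,0,0,0,0,0],[1,0,0,0,0,0,0],[1,0,0,0,0,0,0]]'
```

```text
time: 2.45
ee_pos: [0.4778, -0.2453, 0.0455]
tcp_rot: [-89.9, 0.1, -0.1]
wrist_force: [0.0, 0.6, -0.3]
opening: 0.0856
time: 2.95
ee_pos: [0.4794, -0.2455, 0.0489]
tcp_rot: [-90.0, -0.1, 0.0]
wrist_force: [1.9, -1.0, 3.5]
opening: 0.0136
time: 3.45
ee_pos: [0.4795, -0.2455, 0.0489]
tcp_rot: [-90.1, -0.1, 0.0]
wrist_force: [-1.8, -1.2, 6.2]
opening: 0.0145
```

```bash
python3 -m jog '[[1,0,0,0.1,0,0,0],[1,0,0,0.3,0,0,0],[1,0,0,0.6,0,0,0],[1,0,0,0.9,0,0,0],[1,0,0,1.2,0,0,0]]' 80
python3 -m jog '[[1,0,0,0.4,0,0,0],[1,0,0,0.8,0,0,0],[1,0,0,0.8,0,0,0],[1,0,0,0.8,0,0,0]]'
python3 - <<'E'
from h import *
o,im,W=wcloud(); cv2.imwrite('pics/w2.png',im[...,::-1]); cam('scene','s2.png')
s=cv2.imread('pics/s2.png'); cv2.imwrite('pics/s2c.png',cv2.resize(s[130:330,130:430],None,fx=2.6,fy=2.6))
c=(.479,-.245); h=o['ee_pos'][2]-.0489
k=near(W,c,.09,.014+h,.03+h); print(h,'plate',len(k),k.mean(0)); A=np.c_[k[:,:2]-k[:,:2].mean(0),np.ones(len(k))]; print('slope',np.linalg.lstsq(A,k[:,2],rcond=None)[0], cv2.minEnclosingCircle((k[:,:2]*1000).astype(np.float32)),o['ee_pos'])
E
```

```text
time: 3.95
ee_pos: [0.4792, -0.2452, 0.0785]
tcp_rot: [-90.0, -0.0, 0.0]
wrist_force: [1.0, 0.3, -3.8]
opening: 0.0134
time: 4.35
ee_pos: [0.4793, -0.2453, 0.0981]
tcp_rot: [-90.0, -0.0, 0.0]
wrist_force: [0.6, -0.2, -4.9]
opening: 0.0133
0.04915505339309148 plate 41165 [ 0.48011276 -0.22714537  0.07144972]
slope [-0.00153413 -0.00089145  0.07144972] ((480.06036376953125, -245.95346069335938), 69.21998596191406) [ 0.47934482 -0.24530198  0.09805505]
```

View pics/s2c.png

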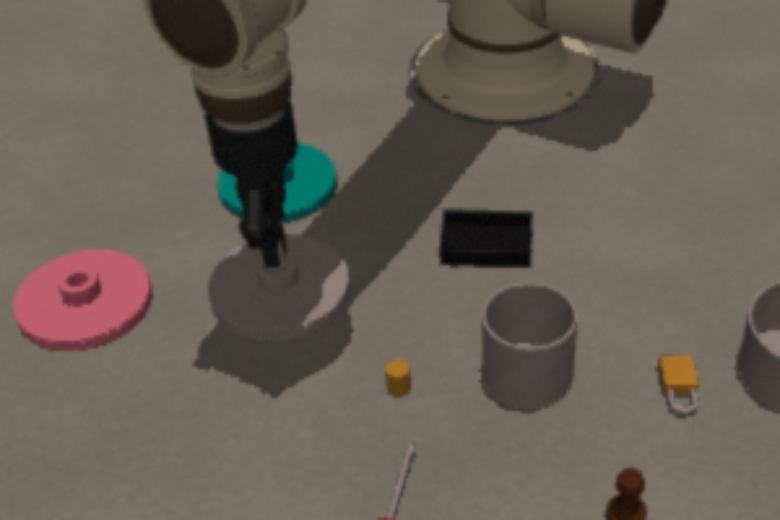

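The pair has lifted level: the plate slope is under 0.002 and the load is about 4.6 N, which is both lids. Next I raise it and carry it smoothly toward the tin, stopping short to measure the rim with the wrist camera.

```bash
python3 -m jog '[[1,0,0,0.5,0,0,0],[1,0,0.1,1.4,0,0,0],[1,0.05,0.4,2.4,0,0,0],[1,0.1,0.9,3.4,0,0,0],[1,0.2,1.6,4,0,0,0]]'
python3 -m jog '[[1,0.15,1,0,0,0,0],[1,0.3,2,0,0,0,0],[1,0.45,3,0,0,0,0],[1,0.6,4,0,0,0,0],[1,0.75,5,0,0,0,0]]'
python3 -m jog '[[1,0.15,1,0,0,0,0],[1,0.3,2,0,0,0,0],[1,0.45,3,0,0,0,0],[1,0.6,4,0,0,0,0],[1,0.75,5,0,0,0,0]]'
python3 -m jog '[[1,0.15,0.9,0,0,0,0],[1,0.3,1.6,0,0,0,0],[1,0.4,2.1,0,0,0,0],[1,0.45,2.4,0,0,0,0],[1,0.45,2.4,0,0,0,0]]'
python3 -m jog '[[1,0,0,0,0,0,0],[1,0,0,0,0,0,0]]'
python3 - <<'E'
from h import *
o,im,W=wcloud(); cv2.imwrite('pics/w3.png',im[...,::-1]); c=(.5555,.2697)
print(o['ee_pos'],o['wrist_force'])
t=near(W,c,.08,.066,.078); print(len(t),np.median(t[:,2]),fit(t,.060,c),circ(t[:,:2]))
p=t[:,:2]-c; print(np.histogram(np.degrees(np.arctan2(p[:,1],p[:,0])),8,(-180,180))[0])
e=o['ee_pos']; z=e[2]-.0489+.0222; k=near(W,e[:2],.09,z-.008,z+.008);print('plate',len(k),k[:,2].mean()-z,cv2.minEnclosingCircle((k[:,:2]*1000).astype(np.float32)))
A=np.c_[k[:,:2]-k[:,:2].mean(0),np.ones(len(k))]; print('slope',np.linalg.lstsq(A,k[:,2],rcond=None)[0])
E
```

```text
time: 4.95
ee_pos: [0.4844, -0.2054, 0.2005]
tcp_rot: [-90.1, -0.1, -0.0]
wrist_force: [0.6, 0.4, -5.0]
opening: 0.0137
time: 5.45
ee_pos: [0.5029, -0.0792, 0.1986]
tcp_rot: [-90.0, -0.0, 0.0]
wrist_force: [0.3, 0.3, -5.2]
opening: 0.0136
time: 5.95
ee_pos: [0.5217, 0.0459, 0.1986]
tcp_rot: [-90.0, -0.0, 0.0]
wrist_force: [0.6, -0.6, -4.3]
opening: 0.0138
time: 6.45
ee_pos: [0.533, 0.1052, 0.1979]
tcp_rot: [-90.0, 0.0, 0.1]
wrist_force: [-0.2, -0.7, -5.7]
opening: 0.0136
time: 6.65
ee_pos: [0.5329, 0.1041, 0.1979]
tcp_rot: [-90.0, -0.0, -0.0]
wrist_force: [-0.0, -0.3, -4.3]
opening: 0.0134
[0.53285285 0.10407109 0.19790028] [-0.01621981 -0.33051559 -4.33299488]
1450 0.0700855183288854 [0.5554031  0.26957302] (array([0.55542054, 0.26873528]), np.float64(0.05934689527225504))
[294 434 423 299   0   0   0   0]
plate 40966 9.20304976687325e-05 ((533.39306640625, 103.393798828125), 68.81594848632812)
slope [-0.00289708 -0.00088713  0.17129231]
```

View pics/w3.png

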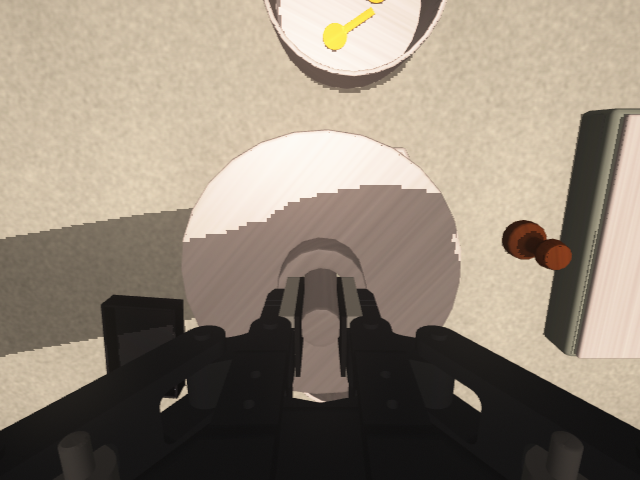

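The wide tin is dead ahead at the top of the picture (rim bottom near row 75, col 350), and the lid is held level. The rim fit, (0.5554, 0.2696), agrees with the earlier averages.

```bash
python3 -m jog '[[1,0.05,0.4,0,0,0,0],[1,0.2,1.3,0,0,0,0],[1,0.35,2.3,0,0,0,0],[1,0.5,3.3,0,0,0,0],[1,0.6,4.3,0,0,0,0]]'
python3 -m jog '[[1,0.1,1,0,0,0,0],[1,0.2,1.7,0,0,0,0],[1,0.27,2.1,0,0,0,0],[1,0.3,2.3,0,0,0,0],[1,0.3,2.3,0,0,0,0]]'
python3 -m jog '[[1,0,0,-0.4,0,0,0],[1,0,0,-1.1,0,0,0],[1,0,0,-1.9,0,0,0],[1,0,0,-2.5,0,0,0],[1,0,0,-2.8,0,0,0]]'
python3 -m jog '[[1,0,0,0,0,0,0],[1,0,0,0,0,0,0]]'
python3 - <<'E'
from h import *
o,im,W=wcloud(); e=o['ee_pos']; print(e,o['wrist_force'])
z=e[2]-.0489+.0222; k=near(W,e[:2],.09,z-.008,z+.008);print('plate',k[:,2].mean()-z,cv2.minEnclosingCircle((k[:,:2]*1000).astype(np.float32)))
E
```

```text
time: 7.2
ee_pos: [0.5481, 0.2136, 0.1977]
tcp_rot: [-90.0, -0.0, -0.0]
wrist_force: [-0.2, 0.5, -4.4]
opening: 0.0134
time: 7.7
ee_pos: [0.5555, 0.2698, 0.1976]
tcp_rot: [-90.0, 0.0, 0.0]
wrist_force: [-0.1, 0.2, -5.5]
opening: 0.0133
time: 8.2
ee_pos: [0.5548, 0.2688, 0.1258]
tcp_rot: [-90.1, 0.1, -0.0]
wrist_force: [-0.4, -0.3, -4.9]
opening: 0.0135
time: 8.4
ee_pos: [0.5556, 0.2697, 0.1285]
tcp_rot: [-90.0, -0.0, 0.0]
wrist_force: [0.9, 0.2, -4.3]
opening: 0.0134
[0.55563911 0.26971322 0.12847135] [ 0.85971322  0.23039251 -4.30473108]
plate 6.977431619761831e-05 ((556.1256713867188, 268.5843811035156), 69.0766372680664)
```

```bash
python3 -m jog '[[1,0,0,-0.15,0,0,0],[1,0,0,-0.3,0,0,0],[1,0,0,-0.45,0,0,0],[1,0,0,-0.55,0,0,0],[1,0,0,-0.55,0,0,0]]'
python3 -m jog '[[1,0,0,-0.08,0,0,0],[1,0,0,-0.16,0,0,0],[1,0,0,-0.24,0,0,0],[1,0,0,-0.3,0,0,0],[1,0,0,-0.3,0,0,0]]'
```

```text
time: 8.95
ee_pos: [0.5552, 0.2697, 0.1134]
tcp_rot: [-90.0, 0.0, 0.0]
wrist_force: [0.1, -0.5, -3.6]
opening: 0.0137
time: 9.45
ee_pos: [0.5553, 0.2697, 0.1062]
tcp_rot: [-90.0, 0.0, 0.0]
wrist_force: [0.7, -0.4, -4.6]
opening: 0.013
```

Inside the mouth, with no lateral force. Now the last millimetre or two.

```bash
python3 -m jog '[[1,0,0,-0.03,0,0,0],[1,0,0,-0.05,0,0,0],[1,0,0,-0.05,0,0,0],[1,0,0,-0.05,0,0,0]]'
python3 -m jog '[[1,0,0,-0.03,0,0,0],[1,0,0,-0.05,0,0,0],[1,0,0,-0.05,0,0,0],[1,0,0,-0.05,0,0,0]]'
```

```text
time: 9.85
ee_pos: [0.5554, 0.2698, 0.1053]
tcp_rot: [-90.0, -0.0, 0.0]
wrist_force: [-0.7, -0.5, -5.4]
opening: 0.0134
time: 10.25
ee_pos: [0.5554, 0.2699, 0.105]
tcp_rot: [-90.0, -0.0, 0.0]
wrist_force: [-4.8, -0.8, 6.2]
opening: 0.0135
```

Contact: height 0.105 against the expected 0.1049, and the load has reversed to 6 N upward. I ease the push and open.

```bash
python3 -m jog '[[1,0,0,0.03,0,0,0],[0.95,0,0,0.03,0,0,0],[0.8,0,0,0.03,0,0,0],[0.6,0,0,0.03,0,0,0],[0.3,0,0,0.03,0,0,0]]' 
python3 -m jog '[[0,0,0,0,0,0,0],[0,0,0,0,0,0,0],[0,0,0,0,0,0,0],[0,0,0,0,0,0,0],[0,0,0,0,0,0,0]]'
python3 - <<'E'
from h import *
o,im,W=wcloud(); e=o['ee_pos']; print(e,o['wrist_force'],o['opening'])
cv2.imwrite('pics/w4.png',im[...,::-1])
k=near(W,e[:2],.068,.07,.09);print('plate(exp .078)',len(k),np.median(k[:,2]),cv2.minEnclosingCircle((k[:,:2]*1000).astype(np.float32)))
A=np.c_[k[:,:2]-k[:,:2].mean(0),np.ones(len(k))]; print('slope',np.linalg.lstsq(A,k[:,2],rcond=None)[0])
k=near(W,e[:2],.03,.094,.1015);print('collar',len(k),np.median(k[:,2]),fit(k,.0155,e[:2]))
k=near(W,e[:2],.02,.125,.14);print('knob',len(k),k.mean(0) if len(k) else 0)
E
```

```text
time: 10.75
ee_pos: [0.5557, 0.2698, 0.1047]
tcp_rot: [-90.0, -0.0, 0.0]
wrist_force: [0.1, 0.2, 0.7]
opening: 0.0453
time: 11.25
ee_pos: [0.5554, 0.2698, 0.1048]
tcp_rot: [-90.0, -0.0, 0.0]
wrist_force: [-0.0, 0.1, -0.8]
opening: 0.0856
[0.55544305 0.26977638 0.10481447] [-0.01057459  0.07172483 -0.79189766] 0.08557099162132645
plate(exp .078) 49181 0.07841613168480364 ((555.4506225585938, 269.7642517089844), 67.98930358886719)
slope [-0.00016583 -0.0005992   0.07847925]
collar 3732 0.09820109704524108 [0.55603768 0.26907397]
knob 1545 [0.55553205 0.27061298 0.12979497]
```

View pics/w4.png

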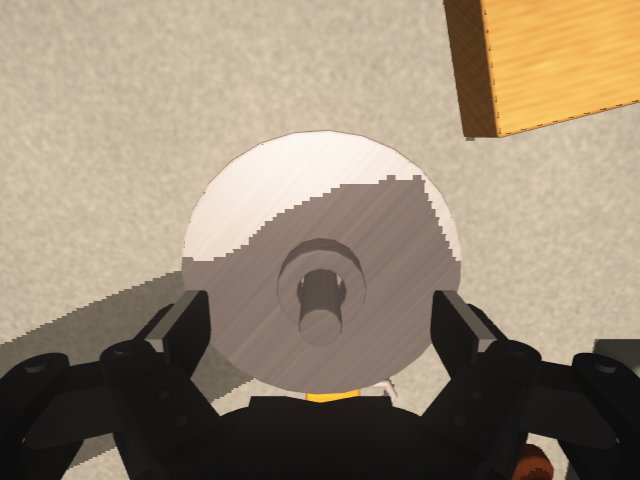

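The pair is home: plate at 0.0784 (expected 0.078), collar top at 0.0982, knob top at 0.1298, level and centred, fingers free. Next I pre-close to about 48 mm here, above the collar, and read the real height of the finger ends.

```bash
python3 -m jog '[[0.43,0,0,0,0,0,0],[0.43,0,0,0,0,0,0],[0.43,0,0,0,0,0,0],[0.43,0,0,0,0,0,0],[0.43,0,0,0,0,0,0]]'
python3 - <<'E'
from h import *
o,im,W=wcloud(); e=o['ee_pos']; print(e,o['wrist_force'],o['opening'])
D=W-e
for s in(-1,1):
    m=(s*D[...,0]>.018)&(s*D[...,0]<.05)&(abs(D[...,1])<.02)&(D[...,2]>-.004)&(D[...,2]<.06)
    p=D[m]; print(s,len(p),'minz',np.sort(p[:,2])[:200:40] if len(p) else 0)
    q=p[p[:,2]<np.percentile(p[:,2],2)+.002]; print('  x',np.percentile(q[:,0],[1,50,99]),'y',np.percentile(q[:,1],[1,99]))
    print(np.histogram(p[:,2],14,(-.005,.03)))
E
```

```text
time: 11.8
ee_pos: [0.5554, 0.2698, 0.1048]
tcp_rot: [-90.0, 0.0, 0.0]
wrist_force: [0.1, -0.3, 0.6]
opening: 0.0485
[0.5554053  0.26978245 0.1047929 ] [ 0.10770269 -0.31019924  0.62371407] 0.048541929536229024
-1 7810 minz [0.00255948 0.00551922 0.00709825 0.00850147 0.00939676]
  x [-0.03568537 -0.02422044 -0.02393379] y [-0.01085888  0.01094701]
(array([  0,   0,   0,  31,  60, 101, 120, 137, 156, 164, 165, 187, 182,
       197]), array([-5.00000000e-03, -2.50000000e-03, -8.67361738e-19,  2.50000000e-03,
        5.00000000e-03,  7.50000000e-03,  1.00000000e-02,  1.25000000e-02,
        1.50000000e-02,  1.75000000e-02,  2.00000000e-02,  2.25000000e-02,
        2.50000000e-02,  2.75000000e-02,  3.00000000e-02]))
1 7793 minz [0.00261214 0.00546801 0.00728505 0.0083342  0.00945057]
  x [0.02435786 0.02461898 0.03567833] y [-0.01107316  0.01111218]
(array([  0,   0,   0,  28,  65,  95, 141, 123, 159, 157, 168, 180, 195,
       195]), array([-5.00000000e-03, -2.50000000e-03, -8.67361738e-19,  2.50000000e-03,
        5.00000000e-03,  7.50000000e-03,  1.00000000e-02,  1.25000000e-02,
        1.50000000e-02,  1.75000000e-02,  2.00000000e-02,  2.25000000e-02,
        2.50000000e-02,  2.75000000e-02,  3.00000000e-02]))
```

Finger ends are 2.5 mm above the TCP at this opening. Lowering 25 mm puts them about 3 mm above the top plate, alongside the collar.

```bash
python3 -m jog '[[0.43,0,0,-0.25,0,0,0],[0.43,0,0,-0.55,0,0,0],[0.43,0,0,-0.8,0,0,0],[0.43,0,0,-1.0,0,0,0],[0.43,0,0,-1.0,0,0,0]]'
python3 -m jog '[[0.47,0,0,0,0,0,0],[0.5,0,0,0,0,0,0],[0.55,0,0,0,0,0,0],[0.6,0,0,0,0,0,0],[0.7,0,0,0,0,0,0]]' 60
python3 -m jog '[[1,0,0,0,0,0,0],[1,0,0,0,0,0,0],[1,0,0,0,0,0,0],[1,0,0,0,0,0,0]]' 60
```

```text
time: 12.35
ee_pos: [0.5549, 0.2695, 0.0786]
tcp_rot: [-90.0, 0.1, 0.0]
wrist_force: [0.5, -0.9, 0.6]
opening: 0.0488
time: 12.85
ee_pos: [0.5558, 0.2699, 0.0806]
tcp_rot: [-90.0, -0.1, 0.0]
wrist_force: [-0.5, -1.3, 6.0]
opening: 0.0374
time: 13.25
ee_pos: [0.5558, 0.2699, 0.0806]
tcp_rot: [-90.0, -0.1, 0.0]
wrist_force: [-0.4, -1.8, 4.9]
opening: 0.0377
```

Gripped on the collar (opening about 38 mm, with the same slight under-reading as on the knob). Now straight up, slowly.

```bash
python3 -m jog '[[1,0,0,0.05,0,0,0],[1,0,0,0.12,0,0,0],[1,0,0,0.25,0,0,0],[1,0,0,0.4,0,0,0],[1,0,0,0.55,0,0,0]]'
python3 -m jog '[[1,0,0,0.2,0,0,0],[1,0,0,0.4,0,0,0],[1,0,0,0.6,0,0,0],[1,0,0,0.8,0,0,0],[1,0,0,1.0,0,0,0]]'
python3 -m jog '[[1,0,0,0.2,0,0,0],[1,0,0,0.4,0,0,0],[1,0,0,0.6,0,0,0],[1,0,0,0.8,0,0,0],[1,0,0,1.0,0,0,0]]'
python3 -m jog '[[1,0,0,0.3,0,0,0],[1,0,0,0.6,0,0,0],[1,0,0,0.9,0,0,0],[1,0,0,1.1,0,0,0],[1,0,0,1.2,0,0,0]]'
python3 -m jog '[[1,0,0,0,0,0,0],[1,0,0,0,0,0,0],[1,0,0,0,0,0,0],[1,0,0,0,0,0,0]]'
python3 - <<'E'
from h import *
o,im,W=wcloud(); e=o['ee_pos']; z=e[2]-.0806+.0783; print(e,o['wrist_force'],o['opening'],np.abs(o['qd']).max())
k=near(W,e[:2],.09,z-.008,z+.008);print('plate top',len(k),np.median(k[:,2]),'outer origin',np.median(k[:,2])-.016,cv2.minEnclosingCircle((k[:,:2]*1000).astype(np.float32)))
A=np.c_[k[:,:2]-k[:,:2].mean(0),np.ones(len(k))]; print('slope',np.linalg.lstsq(A,k[:,2],rcond=None)[0])
im,d=cam('scene'); W=cloud('scene',d)
cv2.imwrite('pics/s5.png',cv2.resize(im[120:320,320:600,::-1],None,fx=2.8,fy=2.8))
k=near(W,(.5563,.2685),.075,.066,.08);print('flange/rim (exp .074)',len(k),np.median(k[:,2]),k.mean(0))
k=near(W,(.5563,.2685),.02,.085,.135);print('knob',len(k),k.mean(0) if len(k) else 0, k[:,2].max() if len(k) else 0)
E
```

```text
time: 13.75
ee_pos: [0.5554, 0.2698, 0.0938]
tcp_rot: [-90.0, 0.0, 0.0]
wrist_force: [-0.6, 0.0, -1.5]
opening: 0.0372
time: 14.25
ee_pos: [0.5554, 0.2698, 0.119]
tcp_rot: [-90.0, -0.0, 0.0]
wrist_force: [0.1, 0.0, -1.7]
opening: 0.0375
time: 14.75
ee_pos: [0.5554, 0.2698, 0.144]
tcp_rot: [-90.0, -0.0, 0.0]
wrist_force: [-0.6, -0.1, -2.6]
opening: 0.0376
time: 15.25
ee_pos: [0.5556, 0.2699, 0.1743]
tcp_rot: [-90.0, -0.0, 0.0]
wrist_force: [-0.2, -0.4, -1.6]
opening: 0.0375
time: 15.65
ee_pos: [0.5553, 0.2697, 0.1732]
tcp_rot: [-90.0, 0.0, 0.0]
wrist_force: [0.5, -0.1, -1.7]
opening: 0.0371
[0.55528286 0.26970836 0.17320846] [ 0.5355026  -0.06467345 -1.66128906] 0.03714932414581775 0.16654981055544094
plate top 49472 0.170923354959732 outer origin 0.15492335495973197 ((555.437255859375, 269.2357482910156), 68.72674560546875)
slope [-0.00229754 -0.00321412  0.17098561]
flange/rim (exp .074) 1167 0.07461163984401467 [0.57186412 0.26191688 0.07433861]
knob 26 [0.56039117 0.26577311 0.09140061] 0.09909802856965523
```

View pics/s5.png

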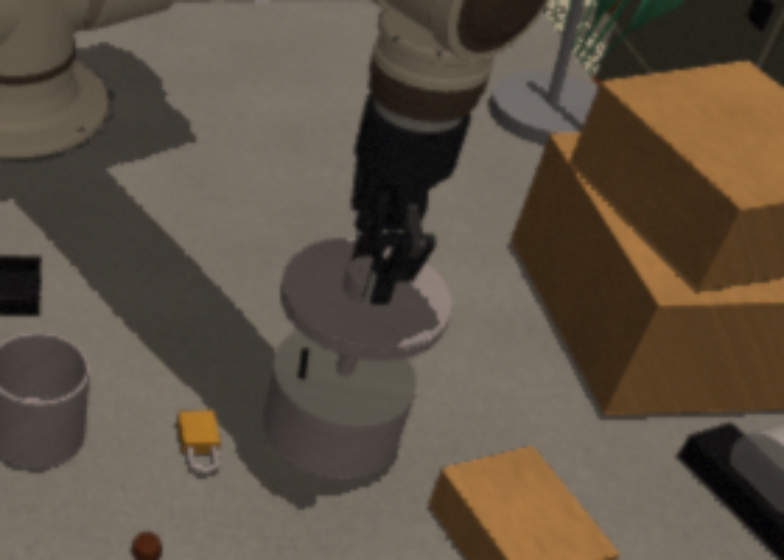

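The picture shows the outer lid held level above the tin, with the inner lid seated (flange at 0.0746), its slot visible near (363, 303) and the knob below the skirt. The load is about 1.7 N, the outer lid alone, and the skirt edge is at 0.155 m. I hand it in.

```bash
python3 -c "
from workcell import bot
print(bot.job_done()); o=bot.get_obs(); print(o['time'],o['ee_pos'],o['opening'])"
```

```text
the job is handed in; nothing more can be done
None
the job is handed in; nothing more can be done
```

I lifted the nested grey pair by the knob, lowered it onto the wide tin until both lids were home, and let go. I then took the outer lid by its collar and lifted it alone, straight up. The job was handed in at about 16 s with the arm still holding the outer lid over the tin. No verdict was reported.

- **Seating, before the collar grip:** outer-lid plate top at 78.4 mm (78 expected), collar top at 98.2 mm and knob top at 129.8 mm. It was level and centred within about 1 mm, with no force on the fingers.
- **Final state, outer lid:** its skirt edge is about 155 mm above the counter, where over 133 mm was needed. It is level within 0.004 rad and within 1 mm of the tin's axis, and the wrist load of about 1.7 N fits this lid alone.
- **Final state, inner lid:** its flange reads 74.6 mm (74 expected), and the last picture shows it seated with the slot open.
- **Disagreements:** the top and scene cameras differed by about 3 mm absolute, but agreed with each other on the distance from lid to tin. The wrist camera matched their average. Gripper openings read 2–3 mm under the true diameters.
- **Not measured:** after the last lift I checked the inner lid's centring and tilt only through the flange height and by eye. I did not re-measure the bystanders, though nothing passed near them.

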